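# Check a return spring on the bench spring tester and sort it

### The arm

A 6-joint arm with a two-finger parallel gripper is mounted at the origin on a cart in front of the work surface, level with it; the furniture and walls round the work are solid. World frame = base frame: x ahead of the robot, y to its left, z up, the work surface at z = 0. Lengths are in m, angles in rad, forces in N, time in s.
With the tool pointing down it reaches from about 0.3 to 0.875 m from the base axis. Payload 6.4 kg.
Tool frame: the origin (TCP) lies between the finger pads; the fingertips stand ctrl.tip_extent ahead of it and the grasp point (between the pads) is the TCP (ctrl.tip_extent is the distance from the TCP to the fingertips, in m); z points along the fingers, y is the line along which they close (so a half turn about z gives the same grasp; the last joint's range is limited). The gripper opens to 85 mm and grips with 20 to 120 N. Pads are 22 mm wide; open, the fingers measure 114 mm over their backs; the gripper's body (76 mm by 85 mm) begins 54 mm behind the grasp point. The pads swing forward as they close: fully open they stand 13 mm farther back than shut.
Start: joints at [0.91, 0.181, 1.607, -0, 1.354, -0.206], TCP at [0.253, 0.517, 0.25] pointing down, gripper open.
Joint ranges: [-2.99, 2.99], [-0.89, 2.07], [0.3, 2.58], [-1.14, 4.28], [0, 2.63], [-3.12, 3.12]. Speed limits (rad/s): [2.57, 2.57, 3.01, 3.14, 3.14, 3.14].

### API

Orientations are given as a unit quaternion [w, x, y, z].
In Python, from bench import ctrl gives the robot as it stands.
- The arm moves only by the tool send_rows, never from a script. Its arguments are lists of equal length, an entry for each row: "dr": the turn, a rotation vector about the tool's x, y, z in units of 6 degrees (1.0 is 6 degrees), a list of three; "xyz": the shift along the tool's x, y, z in cm, a list of three; "jaw": the opening in per cent of the stroke, from 0 (shut) to 100 (fully open). In form: {"dr": [[wx, wy, wz], ...], "xyz": [[dx, dy, dz], ...], "jaw": [jaw, ...]}. A call has exactly 8 rows; each row is the pose to reach, as a shift and turn from the pose commanded when the call began, along the tool's axes at that moment; what a row does not reach only later rows make up. A row lasts 1/8 s, in which the tool goes at most 62.5 mm and 10.7 degrees, less where a joint would pass 70% of its speed; a pose out of reach is approached as far as the arm can. A call with a gripper value outside its range is refused whole. The fingers move at their own pace and stop on an object; the grip force is fixed at half the most. Time passes only in rows, so rows that repeat a pose let the fingers close, or fill a call up. It gives the time, the measured TCP pose, the force, the opening and the grip force at its end, in the units of the state.
- ctrl.get_obs(): the state, without advancing time (a new reading comes with each control period).
- ctrl.camera(name): name is "scene" or "top" or "wrist"; returns the picture (400x640x3 uint8, red, green, blue); there is no depth.
- ctrl.calibration(name): a dict with "camera_matrix" (3x3 intrinsics, pixels), "world_from_camera" (4x4, takes a point from camera to world coordinates). Camera axes: x right, y up, looking along -z (the intrinsics and any distortion apply to the point x, -y, -z); pixel columns grow to the right and rows downward; lengths in m; the calibration is good to about 2 mm. A picture is of the moment at which its call begins: read the wrist's pose just before it. calibration takes no time and is no camera call; for the wrist camera it gives the pose at the moment of the call.
- ctrl.hand_in(): hands the job in; it is judged then, once.
The state is a dict: "time_s": time; "q": joint angles; "dq": joint speeds; "joint_efforts": joint torques, N m; "eef_pos": TCP position; "eef_rot": TCP orientation; "wrist_force": force on the tool from outside, world axes, zero at the start; "torque": the same for the moment, N m; "opening": opening from 0.0 (shut) to 1.0 (fully open); "grasp_force": force on a finger pad.
Only numpy, scipy, OpenCV 4.12 (cv2) and the standard library are available. Lean on these libraries where they do the work, as an engineer would, in place of code of your own. Each camera call takes 0.05 s, during which the arm holds its last target. There are 200 camera calls.

### The job

Stand the brass return-spring unit in the seat ring of the green spring tester and press its cap down until the load pointer on the front of the base stands at the red 12 newton line (within a newton; never 16 or more), and keep it there for a second. Take the load off and compare the drag pointer, which stays where the cap pushed it, with the red reference mark beside it: if the drag pointer stopped above the mark the spring is sound, so stand the unit upright on the black steel bench block; if it went below the mark the spring is weak, so stand it upright in the blue box. Do not shift the red mark, and leave the other things on the bench where they are.

Things in the scene. Friction and masses are not known exactly. Their poses are not given: they have to be found in the camera images.
- spring_unit: brass captive return-spring unit, 62 mm tall, 0.12 kg, standing upright. Foot cup 28 mm in diameter, 24 mm high, its lower 3 mm chamfered to 24 mm; then 24 mm of bare coil; on top a knurled round cap, 40 mm in diameter, held by the dark head of a bolt. Origin: centre of the underside of the foot, z up. Grip it round the cap: the unit can be carried, set down and pressed down by it
- cap_rim (a point): centre of the underside of the cap, 48 mm above the foot when unloaded; the cap reaches 14 mm higher. Pressed, the cap goes down the bolt (24 mm at most), whose head then stands up through it. The coil is held under a preload, so a sound and a weak unit look alike: the cap begins to give at 2 to 10 N, depending on the spring's condition, then goes down 1 mm per further 0.6 N
- tester: green bench spring tester, screwed down. Base 108 x 128 mm (x -54 to 54, y -76 to 52 mm), 34 mm high; origin: on the bench, on the vertical axis of the seat ring; z up; the load scale is on its -x front. Above the base the sprung aluminium load platform, 70 x 96 mm, its top 58 mm above the bench when empty, with the seat ring and the gauge post
- post_top (a point): top of the gauge post, 59 mm above the platform, at the platform's -y side, 44 mm from the ring axis. A gripper that holds the cap of the seated unit with its fingers on the tester's +x and -x sides stays clear of post and pointer
- seat (a point): centre of the seat ring at the level of the platform top, on which the foot of the unit stands when seated; the steel ring round it is 32 mm inside, 39 mm outside and 6 mm high. It sinks with the platform
- load (a joint): sinking of the load platform, m: 0 empty, 1 mm per newton put on it (weight of the unit included), so 0.012 at the red 12 N line on the front of the base and 0.016 at 16 N; stop at 0.018. It springs back when unloaded
- drag_pointer (a joint): travel of the drag pointer (dark slide, blue needle) down the gauge post, m: 0 at the top, where its tongue lies 1 mm under the rim of the cap of a seated unit (tongue on the -y side, reaching to 15 mm from the ring axis). The cap pushes it down; friction keeps it there. It rides with the platform, so it shows how far the spring itself was shortened, less 1 mm
- ref_mark (a joint): place of the red reference mark on the same post, m, counted like drag_pointer: pointer value smaller than this = pointer above the mark = sound spring; larger = below the mark = weak spring
- pointer_edge (a point): reading edge of the drag pointer, on the gauge post; z up
- mark_edge (a point): reading edge of the red reference mark, on the gauge post; z up; level with pointer_edge when the two joints read the same
- bench_block: black steel bench block, 44 x 66 x 22 mm, long along its y; origin: centre of the underside, top face 22 mm above it. A sound unit is stood on top
- blue_box: small open blue parts box, 44 x 64 x 15 mm outside, long along its y, walls and floor 2 mm; origin: centre of the underside. A weak unit is stood in it on its floor
- swab_cup: bystander: clear beaker of cotton swabs, 42 mm across, 69 mm tall; origin under its centre
- loupe: bystander: black eye loupe, 34 mm across, 30 mm tall; origin under its centre
- puffer: bystander: red rubber air puffer, 42 x 88 mm; origin under its centre
- jar_tall: bystander: sample jar with a lid, 54 mm across, 62 mm tall; origin under its centre
- enamel_jar_1: bystander: small jar with a white lid, 42 mm across, 58 mm tall; origin under its centre
- burnisher_1: bystander: burnisher with a wooden handle, 162 mm long; origin under its centre
- tweezers_fine: bystander: steel tweezers, 90 mm long; origin under their centre
Mind the look-alikes: they are no part of the job. Leave any orange look-alike of the blue_box alone.

How it is judged:
On the way, in this order (a step that is already met when the one before it is completed fails the run):
1. the spring unit stands in the seat ring, upright and right down on the platform (horizontal distance between spring_unit and seat below 0.003 m and z of spring_unit in the frame of seat below 0.002 m and angle between spring_unit's own z axis and vertical below 0.08 rad), for 0.2 s.
2. the seated unit is kept loaded at the 12 N line, 11 to 13 N, with the drag pointer against its cap (value of joint load between 0.011 and 0.013 m and horizontal distance between spring_unit and seat below 0.003 m and z of spring_unit in the frame of seat below 0.002 m and z of pointer_edge in the frame of cap_rim above -0.003 m), for 0.7 s.
At the end, for the whole second after the job is handed in: The unit stands upright (within 0.1 rad) and at rest: on top of the bench block if the drag pointer stands above the red mark, on the floor of the blue box if it stands below (within 1.5 mm of the mark either place counts). The red mark is where it was, within 3 mm (angle between spring_unit's own z axis and vertical below 0.1 rad and linear speed of spring_unit below 0.02 m/s and distance of mark_edge from where it was at the start of the episode below 0.003 m and ((z of pointer_edge in the frame of mark_edge above -0.0015 m and x of spring_unit in the frame of bench_block between -0.02 and 0.02 m and y of spring_unit in the frame of bench_block between -0.031 and 0.031 m and z of spring_unit in the frame of bench_block between 0.019 and 0.026 m and contact force between spring_unit and bench_block above 0.2 N) or (z of pointer_edge in the frame of mark_edge below 0.0015 m and x of spring_unit in the frame of blue_box between -0.02 and 0.02 m and y of spring_unit in the frame of blue_box between -0.03 and 0.03 m and z of spring_unit in the frame of blue_box below 0.006 m and contact force between spring_unit and blue_box above 0.2 N))); the robot touches nothing.
It fails at once if the tester is overloaded: 16 N or more on the platform (value of joint load above 0.016 m).
It fails at once if a bystander is shifted by more than 30 mm (distance of any of swab_cup, loupe, puffer, jar_tall, enamel_jar_1, burnisher_1, tweezers_fine from where it was at the start of the episode above 0.03 m).
It fails at once if the bench block or the blue box is shifted by more than 30 mm (distance of any of bench_block, blue_box from where it was at the start of the episode above 0.03 m).
It also fails if it takes over 48 s, if anything falls off the work surface, if the arm or the gripper's body presses on something with over 40 N, if the wrist force passes 120 N, or if a joint passes its speed limit or range.

## Working session

There is one attempt and no reset: what is moved stays moved. The work goes in short steps, Python scripts to look and compute and a tool call to move; the robot and the scene stay as the last step left them, time stands still between calls to the robot, and variables do not carry over. Pictures are saved under pics/ and viewed, at most 10 in all, crops included, and the job is handed in when it is done.

Besides the shell and the picture viewer there is one more tool, called after "Emit:" by a JSON object that holds its "method" and its "body", one argument or row to a line. send_rows: Moves the arm, as the interface text tells. Its arguments: {"type":"object","properties":{"dr":{"type":"array","items":{"type":"array","items":{"type":"number"}}},"xyz":{"type":"array","items":{"type":"array","items":{"type":"number"}}},"jaw":{"type":"array","items":{"type":"number"}}},"required":["dr","xyz","jaw"]}

```bash
ls; mkdir -p pics; python3 - <<'E'
from bench import ctrl
import cv2,numpy as np
for n in("scene","top"):
    im=ctrl.camera(n); cv2.imwrite(f"pics/{n}0.png",im[:,:,::-1]); c=ctrl.calibration(n); print(n,np.round(c["camera_matrix"],1).tolist(),np.round(c["world_from_camera"],3).tolist(), c.keys())
print(ctrl.get_obs(),ctrl.tip_extent)
E
```

```text
pics
scene [[453.8, 0.0, 331.5], [0.0, 453.8, 201.7], [0.0, 0.0, 1.0]] [[-0.797, 0.478, -0.368, -0.092], [-0.603, -0.618, 0.505, 0.954], [0.014, 0.625, 0.781, 1.398], [0.0, 0.0, 0.0, 1.0]] dict_keys(['camera_matrix', 'world_from_camera'])
top [[503.9, 0.0, 318.7], [0.0, 503.9, 202.7], [0.0, 0.0, 1.0]] [[-0.411, 0.892, -0.189, 0.213], [-0.912, -0.402, 0.082, 0.244], [-0.003, 0.206, 0.979, 1.703], [0.0, 0.0, 0.0, 1.0]] dict_keys(['camera_matrix', 'world_from_camera'])
{'time_s': 0.1, 'q': array([ 9.09706604e-01,  1.81450754e-01,  1.60786522e+00,  5.32758498e-05,
        1.35381624e+00, -2.06268563e-01]), 'dq': array([-0.00085076, -0.00033422, -0.00406878, -0.00087727,  0.00108148,
        0.00034138]), 'joint_efforts': array([ 1.64268276e-04, -4.45877981e+01, -3.52239060e+01, -4.86583122e-04,
        4.19435717e-03, -3.16989954e-06]), 'eef_pos': array([0.25227198, 0.5162077 , 0.2495039 ]), 'eef_rot': array([-3.47072018e-04,  2.25461070e-01,  9.74251873e-01, -6.87588889e-04]), 'wrist_force': array([ 0.38369563,  0.09867596, -0.20887268]), 'torque': array([-0.02905436,  0.02571197,  0.01665846]), 'grasp_force': 0.0, 'opening': 1.0013629748606068} 0.019
```

View pics/scene0.png

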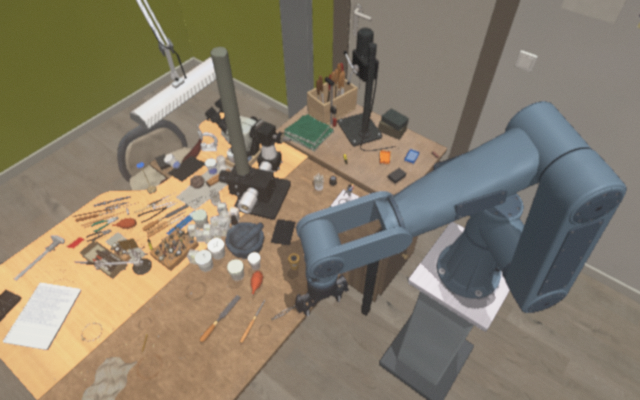

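View pics/top0.png

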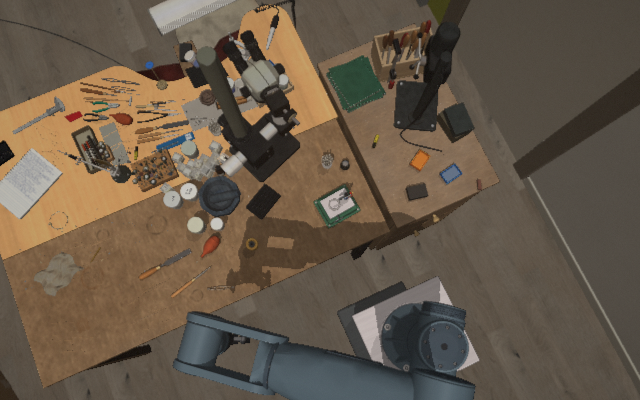

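The scene view shows the tester hidden behind the arm, and the blue box at (412,156). The top view shows the tester at about (337,205), the brass unit at (252,243), the blue box at (451,173), a dark block at (417,191) and the orange decoy at (419,160).

```bash
cat > h.py <<'E'
from bench import ctrl
import cv2,numpy as np
def ray(n,u,v,z,c=None):
    c=c or ctrl.calibration(n);K=c["camera_matrix"];T=c["world_from_camera"]
    d=T[:3,:3]@np.array([(u-K[0,2])/K[0,0],-(v-K[1,2])/K[1,1],-1]);o=T[:3,3]
    return o+d*(z-o[2])/d[2]
def proj(p,c):
    K=c["camera_matrix"];T=c["world_from_camera"]
    q=T[:3,:3].T@(np.asarray(p)-T[:3,3]);return np.array([K[0,0]*q[0]/-q[2]+K[0,2],K[1,1]*-q[1]/-q[2]+K[1,2]])
E
python3 - <<'E'
from h import *
im=cv2.imread("pics/top0.png")
cv2.imwrite("pics/c.png",cv2.resize(im[140:270,230:480],(800,416),interpolation=cv2.INTER_CUBIC))
for s,u,v,z in(("unit",252,243,.062),("tester",337,205,.034),("blue",451,173,0.01),("blk",417,191,.022),("bigblk",264,201,.022),("swab",328,160,0.03)):print(s,ray("top",u,v,z).round(3))
hsv=cv2.cvtColor(im,cv2.COLOR_BGR2HSV)
for s,lo,hi in(("blue",(100,100,60),(120,255,255)),("green",(60,60,30),(90,255,255)),("brass",(15,90,60),(28,255,255))):
    n,l,st,ce=cv2.connectedComponentsWithStats(cv2.inRange(hsv,lo,hi))
    for i in range(1,n):
        if st[i,4]>25 and 230<ce[i,0]<480 and 140<ce[i,1]<270:print(s,st[i],ce[i].round(1))
E
```

```text
unit [0.496 0.361 0.062]
tester [0.502 0.051 0.034]
blue [ 0.446 -0.36   0.01 ]
blk [ 0.436 -0.22   0.022]
bigblk [0.619 0.271 0.022]
swab [0.66  0.013 0.03 ]
blue [440 165  22  19  77] [450.5 173.1]
green [315 186  45  41 345] [334.9 211.2]
brass [ 376  134   80   94 1924] [414.  189.3]
brass [446 140   9   8  26] [450.1 142.8]
brass [462 158   8  12  28] [466.3 164.2]
brass [369 175   9  17  43] [373.6 183.1]
brass [427 185  11   8  27] [431.8 188.9]
brass [471 186   9   9  26] [474.6 190.5]
brass [456 192  14  17  80] [462.2 198.7]
brass [414 230   5   7  26] [415.7 232.8]
```

View pics/c.png

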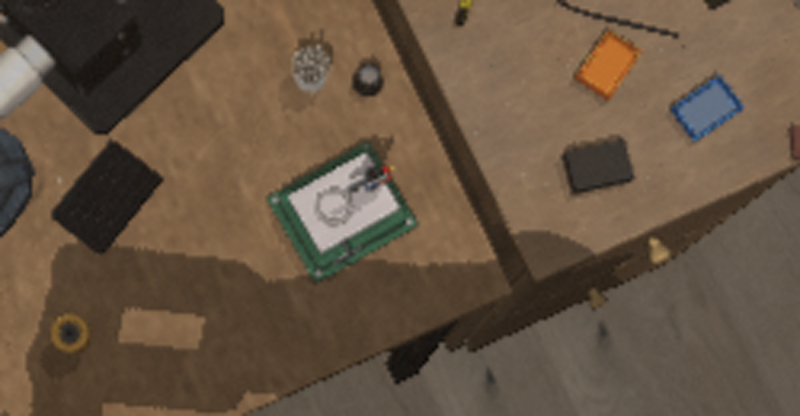

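The crop shows the unit at (69,333), the ring at (334,205) with the post to its right at (375,180), the loupe at (368,78) and the block at (599,165). The blue box is at (707,107).

```bash
python3 - <<'E'
from h import *
f=lambda x,y,z:ray("top",230+(x+.5)/3.2-.5,140+(y+.5)/3.2-.5,z)
print("unit",f(69,333,.06).round(4),"ring",f(334,205,.062).round(4),"loupe",f(368,78,.03).round(3),"swab",f(312,65,.05).round(3))
def quad(n,pts,z):
    P=np.array([f(*p,z)[:2] for p in pts]);c=P.mean(0);e=[P[(i+1)%4]-P[i] for i in range(4)]
    print(n,c.round(4),[(round(float(np.hypot(*v)),3),round(float(np.degrees(np.arctan2(v[1],v[0]))),1)) for v in e])
quad("tester",[(270,198),(370,141),(415,222),(318,281)],.034)
quad("blk",[(564,154),(625,138),(633,180),(573,194)],.022)
quad("blue",[(672,104),(717,75),(742,106),(696,139)],.015)
import scipy.spatial.transform as t
o=ctrl.get_obs();R=t.Rotation.from_quat(np.roll(o["eef_rot"],-1)).as_matrix();print(R.round(3))
c=ctrl.calibration("wrist");print(np.round(c["world_from_camera"],3),c["camera_matrix"].round(0).tolist())
E
```

```text
unit [0.4953 0.3644 0.06  ] ring [0.505  0.0616 0.062 ] loupe [ 0.623 -0.034  0.03 ] swab [0.655 0.018 0.05 ]
tester [0.5009 0.0518] [(0.123, -84.0), (0.1, -176.4), (0.12, 97.3), (0.102, 5.3)]
blk [ 0.434  -0.2185] [(0.068, -99.3), (0.047, 163.8), (0.066, 79.0), (0.045, -13.9)]
blue [ 0.4471 -0.3569] [(0.06, -81.4), (0.043, -168.5), (0.063, 101.2), (0.046, 7.2)]
[[-0.898  0.439 -0.001]
 [ 0.439  0.898 -0.001]
 [ 0.    -0.001 -1.   ]]
[[ 0.439 -0.863 -0.251  0.188]
 [ 0.898  0.421  0.125  0.548]
 [-0.002 -0.28   0.96   0.373]
 [ 0.     0.     0.     1.   ]] [[276.0, 0.0, 318.0], [0.0, 276.0, 205.0], [0.0, 0.0, 1.0]]
```

Emit:
{"method": "send_rows", "body": {
  "dr": [
    [0, 0, 1.6],
    [0, 0, 3.2],
    [0, 0, 4.8],
    [0, 0, 6.4],
    [0, 0, 8.0],
    [0, 0, 9.6],
    [0, 0, 9.7],
    [0, 0, 9.7]
  ],
  "xyz": [
    [-4.7, -0.5, 1.5],
    [-9.5, -1, 3],
    [-14.2, -1.5, 4.5],
    [-19, -2, 6],
    [-23.7, -2.5, 7.5],
    [-28.5, -3, 9],
    [-28.5, -3, 9],
    [-28.5, -3, 9]
  ],
  "jaw": [100, 100, 100, 100, 100, 100, 100, 100]
}}

```text
time_s: 1.1
eef_pos: [0.4949, 0.3643, 0.1598]
eef_rot: [-0.0, 0.671, 0.742, -0.001]
wrist_force: [-0.4, -0.3, -0.1]
opening: 1.003
grasp_force: 0.0
```

```bash
cat >> h.py <<'E'
from scipy.spatial.transform import Rotation as Ro
def tool():
    o=ctrl.get_obs();R=Ro.from_quat(np.roll(o["eef_rot"],-1)).as_matrix();return o,R
def snap(name):
    o,R=tool();c=ctrl.calibration("wrist");im=ctrl.camera("wrist")[:,:,::-1].copy();cv2.imwrite(f"pics/{name}.png",im);return o,R,c,im
def togo(p):
    o,R=tool();print("tool cm",(R.T@(np.asarray(p)-o["eef_pos"])*100).round(2))
E
python3 - <<'E'
from h import *
o,R,c,im=snap("w1");print(o["eef_pos"],R.round(3).tolist(),proj([.4953,.3644,.062],c),c["world_from_camera"].round(4).tolist())
E
```

```text
[0.49494138 0.36431732 0.15981108] [[-0.101, 0.995, -0.001], [0.995, 0.101, -0.0], [-0.0, -0.001, -1.0]] [318.48511006 212.79518066] [[0.9949, -0.0969, -0.0269, 0.4877], [0.1006, 0.9548, 0.2797, 0.4357], [-0.0014, -0.2809, 0.9597, 0.2829], [0.0, 0.0, 0.0, 1.0]]
```

View pics/w1.png

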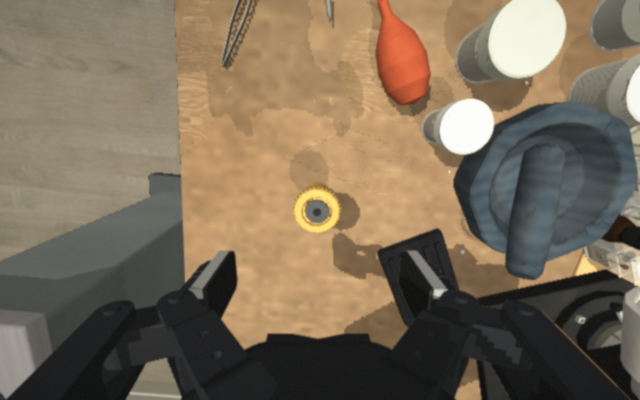

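The wrist view shows the unit's cap centred at about (317,209), with the fingers either side below it and the nearest neighbours (puffer, enamel jar) more than 80 mm away.

```bash
python3 - <<'E'
from h import *
im=cv2.imread("pics/w1.png");c=ctrl.calibration("wrist")
m=cv2.inRange(cv2.cvtColor(im,cv2.COLOR_BGR2HSV),(18,130,120),(32,255,255))[170:250,270:370]
cn=max(cv2.findContours(m,0,2)[0],key=cv2.contourArea);(u,v),r=cv2.minEnclosingCircle(cn);u+=270;v+=170
h=cv2.minEnclosingCircle(cn);print(u,v,r,ray("wrist",u,v,.062,c),ray("wrist",317,211.,.064,c));p=ray("wrist",u,v,.062,c);p[2]=.055;togo(p)
E
```

```text
316.5 207.21428680419922 25.25896453857422 [0.49295994 0.36954609 0.062     ] [0.49365545 0.36690689 0.064     ]
tool cm [ 0.48 -0.12 10.52]
```

Emit:
{"method": "send_rows", "body": {
  "dr": [
    [0, 0, 0],
    [0, 0, 0],
    [0, 0, 0],
    [0, 0, 0],
    [0, 0, 0],
    [0, 0, 0],
    [0, 0, 0],
    [0, 0, 0]
  ],
  "xyz": [
    [0.38, -0.12, 3],
    [0.38, -0.12, 6.5],
    [0.38, -0.12, 9.5],
    [0.38, -0.12, 10.6],
    [0.38, -0.12, 10.6],
    [0.38, -0.12, 10.6],
    [0.38, -0.12, 10.6],
    [0.38, -0.12, 10.6]
  ],
  "jaw": [90, 80, 75, 70, 40, 20, 20, 20]
}}

```text
time_s: 2.15
eef_pos: [0.4943, 0.3683, 0.0551]
eef_rot: [0.0, 0.671, 0.742, 0.001]
wrist_force: [-0.8, -0.5, 1.8]
opening: 0.444
grasp_force: 60.4
```

Emit:
{"method": "send_rows", "body": {
  "dr": [
    [0, 0, 0],
    [0, 0, 0],
    [0, 0, 0],
    [0, 0, 0],
    [0, 0, 0],
    [0, 0, 0],
    [0, 0, 0],
    [0, 0, 0]
  ],
  "xyz": [
    [0, 0, -4],
    [-5, -0.4, -8],
    [-10.5, -0.9, -11.5],
    [-16, -1.4, -14.5],
    [-22, -1.9, -14.5],
    [-28, -2.4, -14.5],
    [-33.5, -2.9, -14.5],
    [-37.7, -3.2, -14.5]
  ],
  "jaw": [20, 20, 20, 20, 20, 20, 20, 20]
}}

```text
time_s: 3.15
eef_pos: [0.4996, -0.0126, 0.1998]
eef_rot: [0.001, 0.671, 0.741, 0.0]
wrist_force: [0.3, 0.4, -1.0]
opening: 0.445
grasp_force: 60.7
```

Emit:
{"method": "send_rows", "body": {
  "dr": [
    [0, 0, 0],
    [0, 0, 0],
    [0, 0, 0],
    [0, 0, 0],
    [0, 0, 0],
    [0, 0, 0],
    [0, 0, 0],
    [0, 0, 0]
  ],
  "xyz": [
    [0, 0, 0],
    [0, 0, 0],
    [0, 0, 0],
    [0, 0, 0],
    [0, 0, 0],
    [0, 0, 0],
    [0, 0, 0],
    [0, 0, 0]
  ],
  "jaw": [20, 20, 20, 20, 20, 20, 20, 20]
}}

```text
time_s: 4.15
eef_pos: [0.4997, -0.0102, 0.1993]
eef_rot: [-0.0, 0.671, 0.742, -0.0]
wrist_force: [0.5, -0.5, -0.6]
opening: 0.444
grasp_force: 60.7
```

```bash
python3 - <<'E'
from h import *
o,R,c,im=snap("w2");print(o["eef_pos"],o["opening"],o["wrist_force"],R.round(3).tolist(),proj([.505,.0616,.062],c))
cv2.imwrite("pics/w2c.png",im)
E
```

```text
[ 0.49973112 -0.01023927  0.19926794] 0.44447431211203464 [ 0.54898466 -0.47563246 -0.61468124] [[-0.1, 0.995, -0.0], [0.995, 0.1, -0.0], [-0.0, -0.0, -1.0]] [331.56306012 124.98958488]
```

View pics/w2.png

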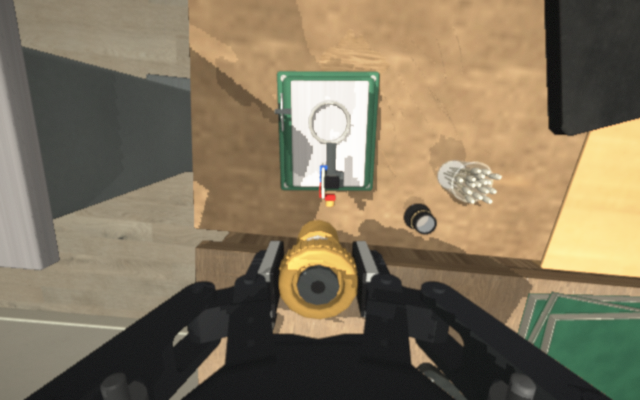

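The wrist view shows the ring at about (330,122), with the post, pointer and red mark below it at (328,185). The held unit's bolt head is at (319,286), and the jaws are aligned with the tester.

```bash
python3 - <<'E'
from h import *
im=cv2.imread("pics/w2.png");c=ctrl.calibration("wrist");o,R=tool()
g=cv2.resize(cv2.cvtColor(im[85:160,290:370],cv2.COLOR_BGR2GRAY),None,fx=4,fy=4,interpolation=cv2.INTER_CUBIC)
for p2 in(25,15):
    h=cv2.HoughCircles(g,cv2.HOUGH_GRADIENT,1,8,param1=80,param2=p2,minRadius=58,maxRadius=95)
    if h is not None:
        for x,y,r in h[0][:4]:
            u=290+(x+.5)/4-.5;v=85+(y+.5)/4-.5;print(round(u,1),round(v,1),r/4,ray("wrist",u,v,.063,c).round(4))
# held cap
m=cv2.inRange(im[255:325,295:345],(0,0,0),(75,75,75))
n,l,st,ce=cv2.connectedComponentsWithStats(m)
for i in range(1,n):
    if st[i,4]>150:
        u,v=ce[i]+[295,255];p=ray("wrist",u,v,o["eef_pos"][2]+.007,c);print("bolt",u,v,st[i],p.round(4),"rel tool",(R.T@(p-o["eef_pos"])).round(4))
E
```

```text
328.2 122.0 17.725 [0.5017 0.0638 0.063 ]
331.0 123.0 19.95 [0.5043 0.0632 0.063 ]
329.2 124.2 21.0 [0.5028 0.062  0.063 ]
326.2 122.5 19.75 [0.4999 0.0632 0.063 ]
328.2 122.0 17.725 [0.5017 0.0638 0.063 ]
333.0 123.8 19.2 [0.5061 0.0628 0.063 ]
331.0 122.0 20.25 [0.5042 0.0641 0.063 ]
330.5 124.2 21.125 [0.5039 0.0621 0.063 ]
bolt 317.49295774647885 287.11737089201876 [ 14  24  18  17 213] [ 0.4998 -0.0138  0.2063] rel tool [-0.0035 -0.0003 -0.007 ]
```

Emit:
{"method": "send_rows", "body": {
  "dr": [
    [0, 0, 0],
    [0, 0, 0],
    [0, 0, 0],
    [0, 0, 0],
    [0, 0, 0],
    [0, 0, 0],
    [0, 0, 0],
    [0, 0, 0]
  ],
  "xyz": [
    [3, 0.5, 0],
    [6, 0.9, 0],
    [7.45, 1.14, 2],
    [7.45, 1.14, 4],
    [7.45, 1.14, 5.5],
    [7.45, 1.14, 6],
    [7.45, 1.14, 6],
    [7.45, 1.14, 6]
  ],
  "jaw": [20, 20, 20, 20, 20, 20, 20, 20]
}}

```text
time_s: 5.2
eef_pos: [0.5039, 0.0649, 0.1398]
eef_rot: [0.0, 0.671, 0.742, 0.0]
wrist_force: [-0.5, 1.3, -1.6]
opening: 0.445
grasp_force: 60.6
```

```bash
python3 - <<'E'
from h import *
o,R,c,im=snap("w3");print(o["eef_pos"],o["wrist_force"])
cv2.imwrite("pics/w3c.png",cv2.resize(im[140:320,210:430],None,fx=3.4,fy=3.3,interpolation=cv2.INTER_CUBIC))
P=o["eef_pos"]
for n,p in(("ring near .064",[.5035,.063,.064]),("foot",P-[0,0,.055])):
    p=np.array(p)
    for r in(.014,.016,.0195):
        print(n,r,[proj(p+R@[r*np.cos(a),r*np.sin(a),0],c).round(1).tolist() for a in(0,1.57,-1.57)])
E
```

```text
[0.50388492 0.06492501 0.1397844 ] [-0.50416237  1.30419062 -1.62230767]
ring near .064 0.014 [[317.1, 206.5], [335.4, 224.0], [298.9, 224.0]]
ring near .064 0.016 [[317.1, 204.0], [338.0, 224.0], [296.3, 224.0]]
ring near .064 0.0195 [[317.1, 199.5], [342.5, 224.0], [291.7, 224.0]]
foot 0.014 [[317.9, 212.7], [338.1, 231.9], [297.7, 231.9]]
foot 0.016 [[317.9, 209.9], [341.0, 231.9], [294.8, 231.9]]
foot 0.0195 [[317.9, 204.9], [346.0, 231.9], [289.8, 231.9]]
```

View pics/w3c.png

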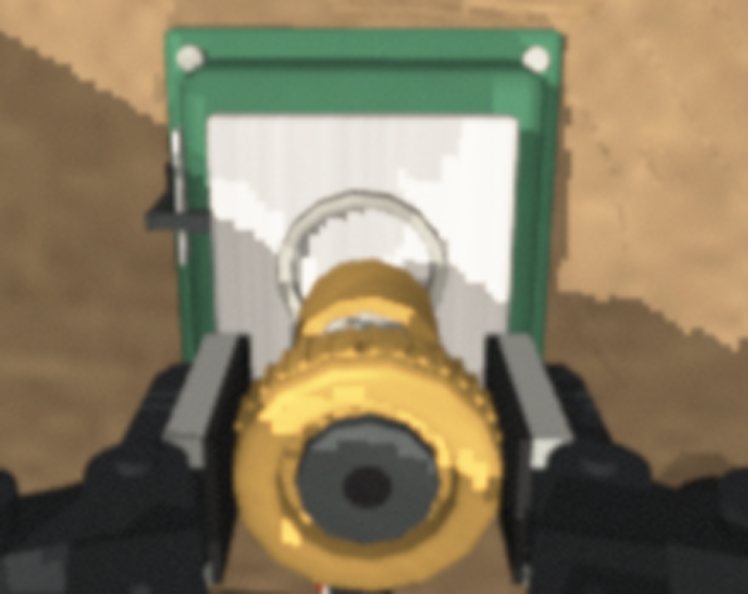

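The crop shows the ring centred at u≈316.5, with its near edge at v≈197. The foot is centred at u≈318.5, with its near edge at v≈219, so the unit needs about +3 mm in tool x and −1.2 mm in tool y.

Emit:
{"method": "send_rows", "body": {
  "dr": [
    [0, 0, 0],
    [0, 0, 0],
    [0, 0, 0],
    [0, 0, 0],
    [0, 0, 0],
    [0, 0, 0],
    [0, 0, 0],
    [0, 0, 0]
  ],
  "xyz": [
    [0.3, -0.12, 0],
    [0.3, -0.12, 1],
    [0.3, -0.12, 1.6],
    [0.3, -0.12, 2.0],
    [0.3, -0.12, 2.2],
    [0.3, -0.12, 2.4],
    [0.3, -0.12, 2.5],
    [0.3, -0.12, 2.5]
  ],
  "jaw": [20, 20, 20, 20, 20, 20, 20, 20]
}}

```text
time_s: 6.25
eef_pos: [0.5022, 0.0679, 0.1143]
eef_rot: [0.0, 0.671, 0.742, 0.0]
wrist_force: [-0.1, 0.2, -0.1]
opening: 0.448
grasp_force: 60.7
```

```bash
python3 - <<'E'
from h import *
o,R,c,im=snap("w4");print(o["eef_pos"],o["wrist_force"],o["torque"])
cv2.imwrite("pics/w4c.png",cv2.resize(im[140:320,210:430],None,fx=3.4,fy=3.3,interpolation=cv2.INTER_CUBIC))
E
```

```text
[0.5021677  0.06788144 0.11432197] [-0.11056378  0.16038557 -0.05853915] [-0.06028957  0.02881697  0.03892999]
```

View pics/w4c.png

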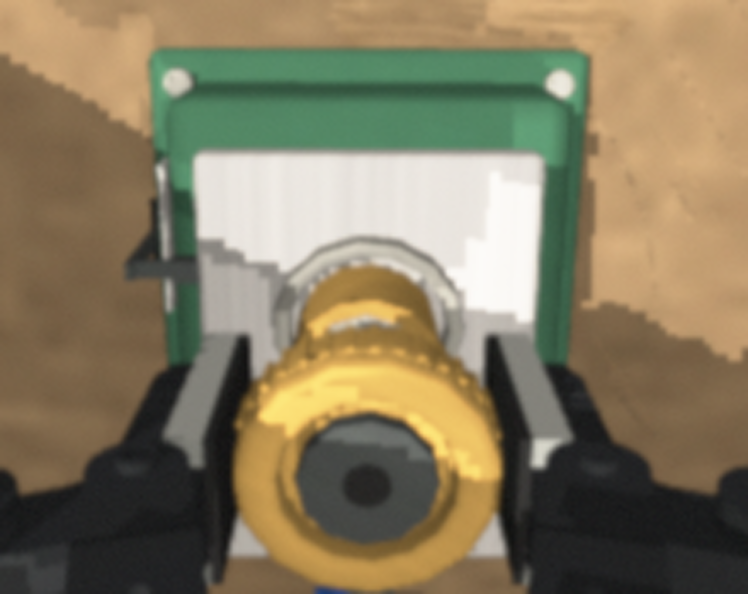

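The foot sits concentrically inside the ring, which spans 273–463 in the crop against 302–437 for the foot, and there is no side force. I'll press it down in stages.

Emit:
{"method": "send_rows", "body": {
  "dr": [
    [0, 0, 0],
    [0, 0, 0],
    [0, 0, 0],
    [0, 0, 0],
    [0, 0, 0],
    [0, 0, 0],
    [0, 0, 0],
    [0, 0, 0]
  ],
  "xyz": [
    [0, 0, 0.1],
    [0, 0, 0.2],
    [0, 0, 0.3],
    [0, 0, 0.4],
    [0, 0, 0.4],
    [0, 0, 0.4],
    [0, 0, 0.4],
    [0, 0, 0.4]
  ],
  "jaw": [20, 20, 20, 20, 20, 20, 20, 20]
}}

```text
time_s: 7.3
eef_pos: [0.5022, 0.0679, 0.1104]
eef_rot: [0.0, 0.671, 0.742, 0.0]
wrist_force: [-0.2, -0.4, 0.7]
opening: 0.446
grasp_force: 60.9
```

Emit:
{"method": "send_rows", "body": {
  "dr": [
    [0, 0, 0],
    [0, 0, 0],
    [0, 0, 0],
    [0, 0, 0],
    [0, 0, 0],
    [0, 0, 0],
    [0, 0, 0],
    [0, 0, 0]
  ],
  "xyz": [
    [0, 0, 0.15],
    [0, 0, 0.3],
    [0, 0, 0.45],
    [0, 0, 0.6],
    [0, 0, 0.6],
    [0, 0, 0.6],
    [0, 0, 0.6],
    [0, 0, 0.6]
  ],
  "jaw": [20, 20, 20, 20, 20, 20, 20, 20]
}}

```text
time_s: 8.3
eef_pos: [0.5023, 0.0679, 0.1045]
eef_rot: [0.0, 0.671, 0.742, 0.0]
wrist_force: [-0.4, 0.5, 5.3]
opening: 0.448
grasp_force: 61.2
```

```bash
python3 - <<'E'
from h import *
c=ctrl.calibration("scene")
for i in range(5):
    o,_=tool();print(o["eef_pos"].round(4),o["wrist_force"].round(2));im=ctrl.camera("scene")
cv2.imwrite("pics/s1.png",im[:,:,::-1]);print(proj([.503,.065,.06],c))
E
```

```text
[0.5023 0.0679 0.1045] [-0.39  0.48  5.34]
[0.5023 0.0679 0.1045] [-0.91 -0.25  5.52]
[0.5023 0.0679 0.1045] [-1.05 -0.67  5.05]
[0.5023 0.0679 0.1045] [-0.51 -0.46  5.16]
[0.5023 0.0679 0.1045] [-0.27  0.25  5.32]
[342.85656173 202.21750437]
```

Emit:
{"method": "send_rows", "body": {
  "dr": [
    [0, 0, 0],
    [0, 0, 0],
    [0, 0, 0],
    [0, 0, 0],
    [0, 0, 0],
    [0, 0, 0],
    [0, 0, 0],
    [0, 0, 0]
  ],
  "xyz": [
    [0, 0, 0.1],
    [0, 0, 0.2],
    [0, 0, 0.3],
    [0, 0, 0.4],
    [0, 0, 0.4],
    [0, 0, 0.4],
    [0, 0, 0.4],
    [0, 0, 0.4]
  ],
  "jaw": [20, 20, 20, 20, 20, 20, 20, 20]
}}

```text
time_s: 9.55
eef_pos: [0.5023, 0.0679, 0.1007]
eef_rot: [0.0, 0.671, 0.742, 0.0]
wrist_force: [-2.9, 0.1, 7.3]
opening: 0.445
grasp_force: 61.4
```

```bash
python3 - <<'E'
from h import *
for i in range(5):
    o,_=tool();print(o["eef_pos"].round(4),o["wrist_force"].round(2));im=ctrl.camera("wrist")
E
```

```text
[0.5023 0.0679 0.1007] [-2.87  0.11  7.35]
[0.5023 0.0679 0.1007] [-1.66  0.02  6.83]
[0.5023 0.0679 0.1007] [-1.89  0.18  7.22]
[0.5023 0.0679 0.1007] [-1.79  0.14  7.17]
[0.5023 0.0679 0.1007] [-0.68  0.14  6.7 ]
```

Emit:
{"method": "send_rows", "body": {
  "dr": [
    [0, 0, 0],
    [0, 0, 0],
    [0, 0, 0],
    [0, 0, 0],
    [0, 0, 0],
    [0, 0, 0],
    [0, 0, 0],
    [0, 0, 0]
  ],
  "xyz": [
    [0, 0, 0.15],
    [0, 0, 0.3],
    [0, 0, 0.45],
    [0, 0, 0.6],
    [0, 0, 0.7],
    [0, 0, 0.7],
    [0, 0, 0.7],
    [0, 0, 0.7]
  ],
  "jaw": [20, 20, 20, 20, 20, 20, 20, 20]
}}

```text
time_s: 10.8
eef_pos: [0.5024, 0.0679, 0.0939]
eef_rot: [0.0, 0.671, 0.742, 0.0]
wrist_force: [-2.7, -0.8, 9.9]
opening: 0.444
grasp_force: 61.6
```

```bash
python3 - <<'E'
from h import *
for i in range(6):
    o,_=tool();print(o["eef_pos"].round(4),o["wrist_force"].round(2));im=ctrl.camera("wrist")
cv2.imwrite("pics/w5.png",im[:,:,::-1]);cv2.imwrite("pics/w5c.png",cv2.resize(im[140:320,210:430,::-1],None,fx=3.4,fy=3.3,interpolation=cv2.INTER_CUBIC))
E
```

```text
[0.5024 0.0679 0.0939] [-2.73 -0.77  9.86]
[0.5024 0.0679 0.094 ] [-2.23  0.88  8.93]
[0.5024 0.0679 0.094 ] [-3.53  0.14  9.84]
[0.5024 0.0679 0.094 ] [-2.67 -0.14  9.89]
[0.5024 0.0679 0.094 ] [-2.87  0.24  9.81]
[0.5024 0.0679 0.0939] [-3.74  0.52  9.64]
```

View pics/w5c.png

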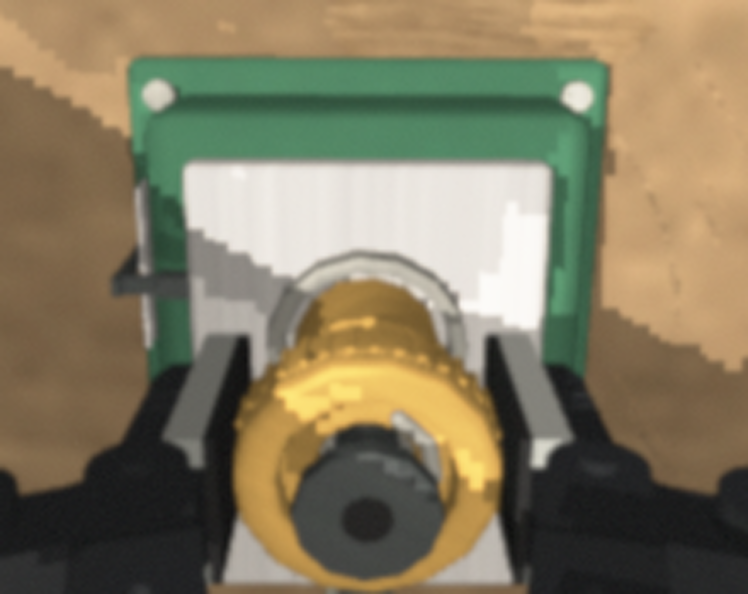

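The cap is going down, with the bolt head standing out at (367,520) and the foot still concentric in the ring. The load is about 10.7 N.

Emit:
{"method": "send_rows", "body": {
  "dr": [
    [0, 0, 0],
    [0, 0, 0],
    [0, 0, 0],
    [0, 0, 0],
    [0, 0, 0],
    [0, 0, 0],
    [0, 0, 0],
    [0, 0, 0]
  ],
  "xyz": [
    [0, 0, 0.1],
    [0, 0, 0.2],
    [0, 0, 0.3],
    [0, 0, 0.34],
    [0, 0, 0.34],
    [0, 0, 0.34],
    [0, 0, 0.34],
    [0, 0, 0.34]
  ],
  "jaw": [20, 20, 20, 20, 20, 20, 20, 20]
}}

```text
time_s: 12.1
eef_pos: [0.5024, 0.0679, 0.0907]
eef_rot: [0.0, 0.671, 0.742, 0.0]
wrist_force: [-2.9, 0.7, 11.2]
opening: 0.447
grasp_force: 61.7
```

```bash
python3 - <<'E'
from h import *
F=[]
for i in range(14):
    o,_=tool();F.append(o["wrist_force"]);im=ctrl.camera("wrist")
print(o["time_s"],o["eef_pos"].round(4),np.mean(F,0).round(2),np.std(F,0).round(2))
cv2.imwrite("pics/w6.png",im[:,:,::-1])
E
```

```text
12.75 [0.5024 0.0679 0.0907] [-3.08  0.06 10.94] [0.45 0.5  0.42]
```

Emit:
{"method": "send_rows", "body": {
  "dr": [
    [0, 0, 0],
    [0, 0, 0],
    [0, 0, 0],
    [0, 0, 0],
    [0, 0, 0],
    [0, 0, 0],
    [0, 0, 0],
    [0, 0, 0]
  ],
  "xyz": [
    [0, 0, 0],
    [0, 0, 0],
    [0, 0, 0],
    [0, 0, -0.5],
    [0, 0, -1],
    [0, 0, -1.5],
    [0, 0, -2.1],
    [0, 0, -2.6]
  ],
  "jaw": [20, 20, 20, 20, 20, 20, 20, 20]
}}

```text
time_s: 13.8
eef_pos: [0.5017, 0.0679, 0.1156]
eef_rot: [-0.0, 0.671, 0.742, -0.0]
wrist_force: [-0.3, -0.9, -1.4]
opening: 0.449
grasp_force: 60.7
```

Emit:
{"method": "send_rows", "body": {
  "dr": [
    [0, 0, 0],
    [0, 0, 0],
    [0, 0, 0],
    [0, 0, 0],
    [0, 0, 0],
    [0, 0, 0],
    [0, 0, 0],
    [0, 0, 0]
  ],
  "xyz": [
    [0, 0, -2],
    [0, 0, -5],
    [0, 0, -8],
    [-3, -4, -9],
    [-7, -9, -9],
    [-11.5, -14, -9],
    [-11.5, -14, -9],
    [-11.5, -14, -9]
  ],
  "jaw": [20, 20, 20, 20, 20, 20, 20, 20]
}}

```text
time_s: 14.8
eef_pos: [0.3742, -0.0607, 0.2058]
eef_rot: [0.0, 0.672, 0.741, 0.0]
wrist_force: [0.1, -0.6, -0.7]
opening: 0.447
grasp_force: 61.0
```

```bash
python3 - <<'E'
from h import *
o,R,c,im=snap("w7");print(o["time_s"],o["eef_pos"],o["opening"],proj([.5,.02,.09],c))
u,v=proj([.5,.02,.09],c).astype(int);x0=max(0,min(u-80,480));y0=max(0,min(v-60,280))
print(x0,y0);cv2.imwrite("pics/w7c.png",cv2.resize(im[y0:y0+120,x0:x0+160],None,fx=5,fy=5,interpolation=cv2.INTER_CUBIC))
E
```

```text
14.8 [ 0.37423068 -0.06073764  0.20580711] 0.446687459889882 [477.05022734 128.78263412]
397 68
```

View pics/w7c.png

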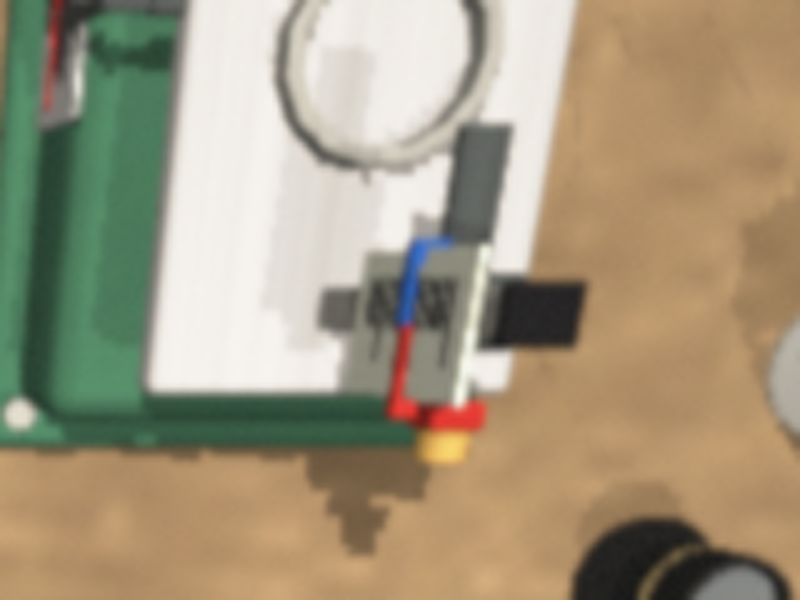

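The crop shows the blue drag needle's tip at (405,320) and the red mark's tip at (404,326), nearly level from this steep angle. I'll take a flatter view from the front.

Emit:
{"method": "send_rows", "body": {
  "dr": [
    [-1.7, 0, 0],
    [-3.4, 0, 0],
    [-5, 0, 0],
    [-6.7, 0, 0],
    [-8.4, 0, 0],
    [-10, 0, 0],
    [-10, 0, 0],
    [-10, 0, 0]
  ],
  "xyz": [
    [-0.2, 1.5, 0],
    [-0.3, 3, 0],
    [-0.5, 4.5, 1],
    [-0.6, 6, 3],
    [-0.8, 8, 5],
    [-0.9, 9.1, 6.5],
    [-0.9, 9.1, 6.5],
    [-0.9, 9.1, 6.5]
  ],
  "jaw": [20, 20, 20, 20, 20, 20, 20, 20]
}}

```text
time_s: 15.85
eef_pos: [0.4772, -0.0643, 0.139]
eef_rot: [0.333, 0.58, 0.644, 0.372]
wrist_force: [1.0, -0.1, -0.6]
opening: 0.449
grasp_force: 61.1
```

```bash
python3 - <<'E'
from h import *
o,R,c,im=snap("w8");print(o["time_s"],o["eef_pos"],o["wrist_force"],o["q"].round(2),R.round(2).tolist());u,v=proj([.5,.02,.09],c);print(u,v,c["world_from_camera"].round(3).tolist())
u,v=int(u),int(v);x0=max(0,min(u-80,480));y0=max(0,min(v-60,280))
print(x0,y0);cv2.imwrite("pics/w8c.png",cv2.resize(im[y0:y0+120,x0:x0+160],None,fx=5,fy=5,interpolation=cv2.INTER_CUBIC))
E
```

```text
15.85 [ 0.47719588 -0.06426193  0.13902657] [ 1.00984872 -0.0993978  -0.57816017] [-0.92 -0.09  2.58  1.64  0.83 -2.36] [[-0.11, 0.5, 0.86], [0.99, 0.05, 0.09], [0.0, 0.86, -0.5]]
273.98048348407593 107.5570331306734 [[0.5, 0.14, -0.855, 0.363], [0.051, 0.98, 0.191, -0.004], [0.865, -0.138, 0.483, 0.201], [0.0, 0.0, 0.0, 1.0]]
193 47
```

View pics/w8c.png

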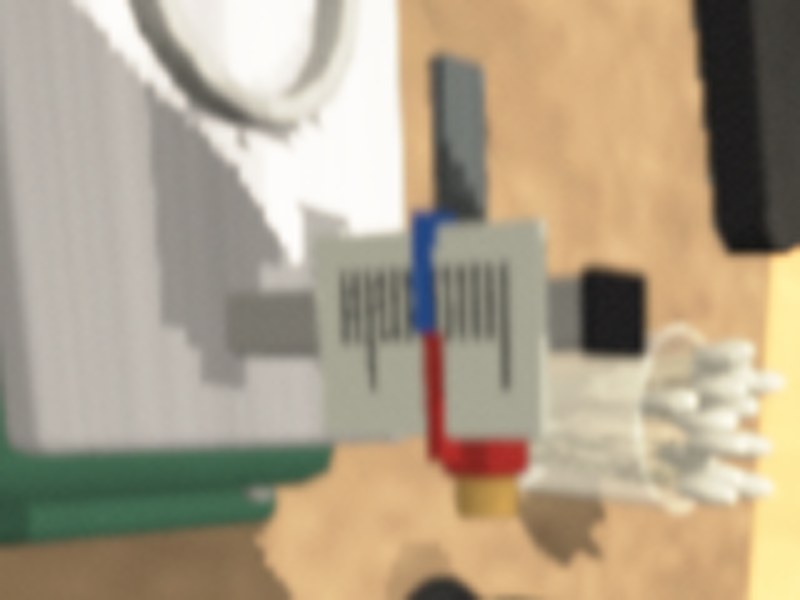

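This view has the post's top to the right. The blue needle spans x≈414–437 at its tip and the red one 424–440, so the drag pointer looks about 1 mm below the mark. I'll work out both edges numerically from the two views.

```bash
python3 - <<'E'
from h import *
Rt=None
o,R,c8,im8=snap("w9")
o7=ctrl  # w7 calibration rebuilt from tool-fixed camera transform
T=np.eye(4);T[:3,:3]=R;T[:3,3]=o["eef_pos"];cam=np.linalg.inv(T)@c8["world_from_camera"]
T7=np.eye(4);T7[:3,:3]=Ro.from_quat([.672,.741,0,0]).as_matrix();T7[:3,3]=[.37423,-.06074,.20581]
c7=dict(camera_matrix=c8["camera_matrix"],world_from_camera=T7@cam)
def planeray(c,u,v,X):
    K=c["camera_matrix"];M=c["world_from_camera"];d=M[:3,:3]@[(u-K[0,2])/K[0,0],-(v-K[1,2])/K[1,1],-1];p=M[:3,3]
    n=np.array([np.cos(.1),np.sin(.1),0]);t=(X-n@(p))/(n@d);q=p+d*t;return q[2],-np.sin(.1)*q[0]+np.cos(.1)*q[1]
for nm,c,im,box in(("w8",c8,im8,(193,47)),("w7",c7,cv2.imread("pics/w7.png"),(397,68))):
    x0,y0=box;b=im[y0:y0+120,x0:x0+160].astype(float)
    for col,ch,ot in(("blue",0,2),("red",2,0)):
        s=b[:,:,ch]-b[:,:,ot]; g=b[:,:,ch]-b[:,:,1]; w=np.minimum(s,g)
        print(nm,col)
        for r in range(45,95,2):
            x=w[r];i=np.where(x>50)[0]
            i=i[(i>70)&(i<100)]
            if len(i)and len(i)<9:
                out=[]
                for e in(i[0]-.5,i[-1]+.5):
                    z,y=planeray(c,x0+e,y0+r,.505);out+=[round(z*1000,1)]
                ww=np.clip(x[68:100],0,None);cx=68+(ww*np.arange(32)).sum()/ww.sum();z,y=planeray(c,x0+cx,y0+r,.505)
                print(" row",r,"px",i[0],i[-1],"z edges",out,"cent",round(z*1000,1),"y",round(y*1000,1))
E
```

```text
w8 blue
 row 45 px 86 88 z edges [np.float64(87.6), np.float64(89.9)] cent 88.6 y -21.2
 row 47 px 86 87 z edges [np.float64(87.5), np.float64(89.1)] cent 88.4 y -22.4
 row 49 px 86 87 z edges [np.float64(87.5), np.float64(89.0)] cent 88.3 y -23.5
 row 51 px 86 87 z edges [np.float64(87.4), np.float64(89.0)] cent 88.2 y -24.6
 row 53 px 86 88 z edges [np.float64(87.4), np.float64(89.7)] cent 88.2 y -25.8
 row 55 px 86 88 z edges [np.float64(87.3), np.float64(89.6)] cent 88.2 y -27.0
 row 57 px 86 88 z edges [np.float64(87.2), np.float64(89.6)] cent 88.2 y -28.1
 row 59 px 86 88 z edges [np.float64(87.2), np.float64(89.5)] cent 88.2 y -29.3
 row 61 px 86 88 z edges [np.float64(87.1), np.float64(89.4)] cent 88.1 y -30.4
 row 63 px 87 87 z edges [np.float64(87.8), np.float64(88.6)] cent 88.1 y -31.6
w8 red
 row 65 px 88 90 z edges [np.float64(88.6), np.float64(90.9)] cent 89.1 y -32.8
 row 67 px 88 90 z edges [np.float64(88.5), np.float64(90.8)] cent 89.1 y -34.0
 row 69 px 88 90 z edges [np.float64(88.5), np.float64(90.8)] cent 89.2 y -35.2
 row 71 px 88 90 z edges [np.float64(88.4), n
[... 1351 characters left out ...]
ges [np.float64(81.6), np.float64(84.7)] cent 83.3 y -33.8
 row 67 px 80 82 z edges [np.float64(80.5), np.float64(85.1)] cent 82.1 y -35.5
 row 69 px 79 81 z edges [np.float64(79.4), np.float64(84.1)] cent 82.1 y -37.2
 row 71 px 79 81 z edges [np.float64(79.9), np.float64(84.6)] cent 83.4 y -38.8
 row 73 px 79 81 z edges [np.float64(80.4), np.float64(85.1)] cent 83.3 y -40.5
 row 75 px 78 80 z edges [np.float64(79.3), np.float64(84.0)] cent 83.6 y -42.2
 row 77 px 78 80 z edges [np.float64(79.8), np.float64(84.5)] cent 85.4 y -43.8
 row 79 px 78 81 z edges [np.float64(80.3), np.float64(86.5)] cent 91.0 y -45.0
 row 87 px 86 93 z edges [np.float64(94.3), np.float64(105.1)] cent 101.8 y -50.6
```

Both views put the drag needle about 1 mm below the red mark, with the same offset, so the spring is weak and the unit goes in the blue box.

Emit:
{"method": "send_rows", "body": {
  "dr": [
    [1, 0, 0],
    [2.7, 0, 0],
    [4.4, 0, 0],
    [6, 0, 0],
    [7.7, 0, 0],
    [9.3, 0, 0],
    [10, 0, 0],
    [10, 0, 0]
  ],
  "xyz": [
    [-2, 0.5, -0.8],
    [-5, 1.2, -2],
    [-8, 2, -3.2],
    [-12, 3, -4.5],
    [-16, 4, -6],
    [-18.6, 5.1, -7.1],
    [-18.6, 5.1, -7.1],
    [-18.6, 5.1, -7.1]
  ],
  "jaw": [20, 20, 20, 20, 20, 20, 20, 20]
}}

```text
time_s: 16.95
eef_pos: [0.4629, -0.2535, 0.2202]
eef_rot: [-0.001, 0.669, 0.744, -0.002]
wrist_force: [0.7, -0.9, -1.4]
opening: 0.446
grasp_force: 61.2
```

```bash
python3 - <<'E'
from h import *
o,R,c,im=snap("w10");print(o["time_s"],o["eef_pos"],R.round(3).tolist(),o["q"].round(2))
togo([.447,-.427,.21])
E
```

```text
16.95 [ 0.46286279 -0.253533    0.22017292] [[-0.106, 0.994, -0.003], [0.994, 0.106, -0.002], [-0.002, -0.003, -1.0]] [-0.72  0.11  1.75 -0.    1.28 -0.83]
tool cm [-17.15  -3.31   0.93]
```

Emit:
{"method": "send_rows", "body": {
  "dr": [
    [0, 0, 0],
    [0, 0, 0],
    [0, 0, 0],
    [0, 0, 0],
    [0, 0, 0],
    [0, 0, 0],
    [0, 0, 0],
    [0, 0, 0]
  ],
  "xyz": [
    [-4, -0.8, 0],
    [-8, -1.6, 0.5],
    [-12, -2.4, 1],
    [-16, -3.2, 1],
    [-17.2, -3.3, 1],
    [-17.2, -3.3, 1],
    [-17.2, -3.3, 1],
    [-17.2, -3.3, 1]
  ],
  "jaw": [20, 20, 20, 20, 20, 20, 20, 20]
}}

```text
time_s: 18.0
eef_pos: [0.4459, -0.4271, 0.209]
eef_rot: [-0.002, 0.669, 0.743, -0.0]
wrist_force: [0.4, 0.1, -2.1]
opening: 0.449
grasp_force: 61.2
```

```bash
python3 - <<'E'
from h import *
o,R,c,im=snap("w11");print(o["time_s"],o["eef_pos"],proj([.447,-.357,.0],c))
m=cv2.inRange(cv2.cvtColor(im,cv2.COLOR_BGR2HSV),(98,80,50),(125,255,255))
cs=[k for k in cv2.findContours(m,0,2)[0] if cv2.contourArea(k)>60]
for k in cs:
    (u,v),wh,a=cv2.minAreaRect(k);x,y,w,h=cv2.boundingRect(k);print(round(u,1),round(v,1),np.round(wh,1),a,cv2.contourArea(k));p=ray("wrist",u,v,.012,c);print(p.round(4),[ray("wrist",*q,.013,c).round(4)[:2].tolist() for q in cv2.boxPoints(((u,v),wh,a))])
    togo([p[0],p[1],.08])
E
```

```text
18.0 [ 0.44590176 -0.42706579  0.20898701] [325.73658428 126.51513307]
324.0 125.5 [60.2 40.4] 86.633544921875 2289.0
[ 0.4446 -0.3561  0.012 ] [[0.4176, -0.3288], [0.4607, -0.3218], [0.4731, -0.385], [0.4274, -0.3926]]
tool cm [ 7.06  0.66 12.92]
```

Emit:
{"method": "send_rows", "body": {
  "dr": [
    [0, 0, 0],
    [0, 0, 0],
    [0, 0, 0],
    [0, 0, 0],
    [0, 0, 0],
    [0, 0, 0],
    [0, 0, 0],
    [0, 0, 0]
  ],
  "xyz": [
    [4, 0.4, 0],
    [7.25, 0.7, 2],
    [7.25, 0.7, 6],
    [7.25, 0.7, 10],
    [7.25, 0.7, 12.5],
    [7.25, 0.7, 14],
    [7.25, 0.7, 14.7],
    [7.25, 0.7, 14.9]
  ],
  "jaw": [20, 20, 20, 20, 20, 20, 20, 20]
}}

```text
time_s: 19.05
eef_pos: [0.4448, -0.3555, 0.0604]
eef_rot: [-0.002, 0.669, 0.743, -0.001]
wrist_force: [0.3, -0.3, -1.0]
opening: 0.445
grasp_force: 61.2
```

Emit:
{"method": "send_rows", "body": {
  "dr": [
    [0, 0, 0],
    [0, 0, 0],
    [0, 0, 0],
    [0, 0, 0],
    [0, 0, 0],
    [0, 0, 0],
    [0, 0, 0],
    [0, 0, 0]
  ],
  "xyz": [
    [0, 0, 0.05],
    [0, 0, 0.1],
    [0, 0, 0.15],
    [0, 0, 0.2],
    [0, 0, 0.25],
    [0, 0, 0.25],
    [0, 0, 0.25],
    [0, 0, 0.25]
  ],
  "jaw": [20, 20, 20, 20, 20, 20, 20, 20]
}}

```text
time_s: 20.05
eef_pos: [0.4444, -0.3552, 0.0575]
eef_rot: [-0.002, 0.669, 0.743, -0.001]
wrist_force: [-1.0, 0.4, -1.1]
opening: 0.446
grasp_force: 61.2
```

```bash
python3 - <<'E'
from h import *
F=[]
for i in range(6):
    o,R=tool();F.append(o["wrist_force"]);c=ctrl.calibration("wrist");im=ctrl.camera("wrist")[:,:,::-1]
print(o["eef_pos"],np.mean(F,0).round(2))
cv2.imwrite("pics/w12.png",im)
m=cv2.inRange(cv2.cvtColor(im.copy(),cv2.COLOR_BGR2HSV),(98,80,50),(125,255,255))
for k in cv2.findContours(m,0,2)[0]:
    if cv2.contourArea(k)>60:
        x,y,w,h=cv2.boundingRect(k);print(x,y,w,h,cv2.contourArea(k),ray("wrist",x+w/2,y,.015,c),proj(o["eef_pos"]-[0,.003,.055],c))
E
```

```text
[ 0.44442495 -0.35521352  0.057496  ] [-0.19 -0.27 -0.99]
280 188 73 68 1330.0 [ 0.43981685 -0.32140538  0.015     ] [317.7777842  236.11353922]
```

Emit:
{"method": "send_rows", "body": {
  "dr": [
    [0, 0, 0],
    [0, 0, 0],
    [0, 0, 0],
    [0, 0, 0],
    [0, 0, 0],
    [0, 0, 0],
    [0, 0, 0],
    [0, 0, 0]
  ],
  "xyz": [
    [0, 0, 0.05],
    [0, 0, 0.1],
    [0, 0, 0.15],
    [0, 0, 0.2],
    [0, 0, 0.2],
    [0, 0, 0.2],
    [0, 0, 0.2],
    [0, 0, 0.2]
  ],
  "jaw": [20, 20, 20, 20, 20, 20, 20, 20]
}}

```text
time_s: 21.35
eef_pos: [0.4445, -0.3553, 0.0556]
eef_rot: [-0.002, 0.669, 0.743, -0.001]
wrist_force: [-0.7, 0.7, 5.3]
opening: 0.444
grasp_force: 61.7
```

Contact is made at the expected floor height, so I'll open the jaws and retreat.

Emit:
{"method": "send_rows", "body": {
  "dr": [
    [0, 0, 0],
    [0, 0, 0],
    [0, 0, 0],
    [0, 0, 0],
    [0, 0, 0],
    [0, 0, 0],
    [0, 0, 0],
    [0, 0, 0]
  ],
  "xyz": [
    [0, 0, -0.1],
    [0, 0, -0.1],
    [0, 0, -0.1],
    [0, 0, -0.1],
    [0, 0, -0.1],
    [0, 0, -0.1],
    [0, 0, -0.1],
    [0, 0, -0.1]
  ],
  "jaw": [20, 45, 50, 55, 65, 75, 80, 80]
}}

```text
time_s: 22.35
eef_pos: [0.4444, -0.3552, 0.0565]
eef_rot: [-0.002, 0.669, 0.743, -0.001]
wrist_force: [0.9, -0.1, 0.7]
opening: 0.804
grasp_force: 0.0
```

Emit:
{"method": "send_rows", "body": {
  "dr": [
    [0, 0, 0],
    [0, 0, 0],
    [0, 0, 0],
    [0, 0, 0],
    [0, 0, 0],
    [0, 0, 0],
    [0, 0, 0],
    [0, 0, 0]
  ],
  "xyz": [
    [0, 0, -1],
    [0, 0, -3],
    [0, 0, -6],
    [0, 0, -10],
    [0, 0, -13],
    [-3, 0, -14],
    [-6, 0, -14],
    [-6, 0, -14]
  ],
  "jaw": [80, 80, 80, 80, 80, 80, 80, 80]
}}

```text
time_s: 23.35
eef_pos: [0.4511, -0.417, 0.1973]
eef_rot: [-0.001, 0.67, 0.742, -0.001]
wrist_force: [-0.1, -0.0, -0.3]
opening: 0.798
grasp_force: 0.0
```

```bash
python3 - <<'E'
from h import *
o,R,c,im=snap("w13");print(o["time_s"],o["eef_pos"],o["opening"])
hsv=cv2.cvtColor(im,cv2.COLOR_BGR2HSV)
for n,lo,hi,z in(("blue",(98,80,50),(125,255,255),.013),("brass",(18,130,90),(32,255,255),.062)):
    for k in cv2.findContours(cv2.inRange(hsv,lo,hi),0,2)[0]:
        if cv2.contourArea(k)>60:
            (u,v),wh,a=cv2.minAreaRect(k);(cu,cv_),r=cv2.minEnclosingCircle(k);print(n,round(u,1),round(v,1),np.round(wh,1),round(a),round(r,1),ray("wrist",u,v,z,c).round(4))
print("expected cap r px",(proj([.465,-.357,.062],c)-proj([.445,-.357,.062],c)).round(1))
E
```

```text
23.35 [ 0.4511464  -0.41699215  0.19733684] 0.7982463238586295
blue 319.0 157.6 [14.3 39.3] 86 20.4 [ 0.4482 -0.3809  0.013 ]
blue 316.5 115.0 [24. 41.] 90 23.0 [ 0.4409 -0.3365  0.013 ]
brass 623.6 308.1 [48.5 20.1] 33 24.3 [ 0.7956 -0.5033  0.062 ]
brass 571.3 345.0 [173.2  22.8] 39 86.6 [ 0.7566 -0.5571  0.062 ]
brass 320.5 138.5 [37. 41.] 0 21.1 [ 0.4471 -0.3579  0.062 ]
expected cap r px [21.8  2.3]
```

```bash
python3 -c "
from bench import ctrl
print(ctrl.hand_in())"
```

```text
the job is handed in; nothing more can be done
None
```

I pressed the spring to about 12 N (from the wrist force; the load pointer itself was not in view) and held it for over a second. The drag pointer stopped about 1 mm below the red mark, so I judged it weak, stood the unit upright in the blue box and handed the job in, with no verdict returned.

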